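# Take the finished syringe off the pump and put it away

### The job

The run is over: lift the syringe pump's sprung clamp by its red knob and swing it round until it drops into its holding notch and stays up by itself, with the syringe still lying in its cradle. Then take the yellow-banded syringe off the pump and put it away in the free trough of the blue rack, the one with the yellow tag, lying down in the trough with its nose pushed in under the clear hood until it is close to the back wall. Leave the clamp parked in its notch and do not disturb the other things on the bench.

Things in the scene. Friction and masses are not known exactly. Their poses are not given: they have to be found in the camera images.
- pump: Syringe pump, white case 130 x 240 mm, 72 mm high, fixed. Origin: centre of its underside; x across it (panel on the -x face), y along it, z up. The syringe lies on its deck along y, nose to -y, its axis at x = -20, z = 106 mm, nose end overhanging the case's end (y = -120 mm). Behind the flange are a slot plate and, at y = -22 to +22 mm, the pusher block (top z = 127 mm).
- cradle (a point): Middle of the V cradle, on the syringe's axis, axes as the pump's. The cradle covers 33 mm either way along y, is 58 mm wide, and its cheeks rise 4 mm above the axis; 33 to 46 mm to +y of here the flange stands in a slot of the same height, open upward. So the barrel cannot be grasped here. With the clamp parked the syringe comes straight up; 50 mm clears everything.
- bare_barrel (a point): Point of the pump on the syringe's axis in its free stretch, axes as the pump's: the barrel is bare 22 mm either way along y from here, with nothing under it but the case's deck, 34 mm below the axis, from 15 mm to +y on. The place to grasp it from above; it is 35.5 mm towards the nose from the barrel's middle.
- clamp_knob (a point): Grip point of the clamp's red wing knob, on the clamp's turning axis, 11 mm below the knob's top; 162 mm above the bench when down. The wing is 14 mm thick along this frame's x and 36 mm long along its y; it stands on the hub (22 mm wide) and the arm, whose tops are 22 to 25 mm below this point. The black arm, 18 mm wide, points to this frame's -x and ends 68 mm out, over the barrel. Axis at x = 36, y = -60 mm on the pump.
- clamp_lift (a joint): Height of the clamp (m): 0 = its pad presses on the barrel, -0.012 the lowest without a syringe, 0.034 the highest. A spring pulls it down with about 8 N at 0 and 13 N at 0.034. The clamp can turn only when lifted more than 0.024, best 0.028 to 0.030.
- clamp_turn (a joint): Turn of the clamp about its post (rad), clockwise seen from above: 0 = arm over the barrel, 1.56 the stop (arm along the pump's +y, clear of the syringe). A spring (0.2 to 0.32 N m) turns it back. Turned 1.42 to 1.53 and let down it drops into the notch and stays at lift 0.018, turn about 1.40; let go at less, it swings back and snaps down.
- notch (a point): Floor of the holding notch, 6 mm deep, in the rim of the stepped steel sleeve round the clamp's post. A brass cross pin on the clamp, opposite the arm, drops into it when the clamp has turned about 1.46 rad; on the high rim before it the pin rests at lift 0.024 and slides back.
- syringe: The syringe to put away, yellow ring at the nose end. Origin on its axis at mid-barrel, +x to the nose. Barrel 30 mm diameter, x = -57.5 to 57.5 mm; nose valve 16 mm thick to x = 82.5; flange 54 mm wide (y), 30 high, 4 thick; plunger rod 18 mm long, end disc 30 mm, to x = -84.5. 160 g, centre of mass near the origin. Lies flat on the bench with its axis 15 mm up; does not roll.
- nose (a point): Tip of the syringe's nose, on its axis, 82.5 mm ahead of the syringe's origin. The bench in front of and between pump and rack, some 0.40 to 0.55 m straight ahead of the robot, is kept free: room to put the syringe down on the way.
- rack: Blue rack, fixed, 220 mm wide (y), with three V troughs along its x, 64 mm apart. Origin on the bench under the middle trough; the open front is at x = -50 mm, towards the robot, the back wall's inner face at x = 56 mm. A 30 mm barrel lying in a trough has its axis 40 mm above the bench; the cheeks, 44 mm apart, rise 12 mm above that axis: no room for fingers in a trough.
- hood (a point): Middle of the clear hood's front edge, on its underside, 66 mm above the bench, axes as the rack's. The hood (4 mm thick) covers the rear 64 mm of all the troughs, 26 mm above a lying barrel's axis, so the nose must be slid in from the front.
- home (a point): Where the syringe's origin belongs: in the free, yellow-tagged trough, on the axis of a barrel lying in it (40 mm above the bench), 15.5 mm behind the trough's front edge; x points into the rack, z up. There the nose is 8 mm short of the back wall and the barrel's last 42 mm stand out in front: hold it there, so put it down and take it again after the pump.
- tag: Yellow tag, 44 mm wide and 15 mm high, on the front edge of the free trough; its origin lies on the bench in the trough's middle plane, 30 mm behind the trough's front edge, x into the rack.
- stored_a: Small syringe with a blue ring: 72 mm barrel of 22 mm diameter, lying in one of the other two troughs wholly behind the rack's front edge but for its flange (30 mm wide) and short plunger, which stand out about 23 mm; origin on its axis at mid-barrel, +x to its nose. Leave it alone
- stored_b: Small syringe with a green ring: 72 mm barrel of 22 mm diameter, lying in one of the other two troughs wholly behind the rack's front edge but for its flange (30 mm wide) and short plunger, which stand out about 23 mm; origin on its axis at mid-barrel, +x to its nose. Leave it alone
- beaker: Glass beaker, 72 mm wide and 92 mm high, to the robot's right; origin under its centre. Leave it alone
- dish: Open petri dish, 86 mm wide and 14 mm high, on the bench before the pump; origin under its centre. Leave it alone
- bottle: White wash bottle with a yellow cap, 68 mm wide and 170 mm high, behind the pump and rack; origin under its centre. Leave it alone
- jar: Reagent jar with a red cap, 52 mm wide and 70 mm high, to the robot's left; origin under its centre. Leave it alone
- driver: Screwdriver with an orange handle, 160 mm long, lying behind the pump and rack. Leave it alone
- tipbox: Orange pipette-tip box with a clear lid, 75 x 115 mm and 50 mm high, behind the pump; origin under its centre. Leave it alone
There are look-alikes about, which are no part of the job. Leave any black or brown look-alike of the syringe alone.

How it is judged:
By the outcome, as a careful person would: the job done as asked, in the order asked, and still so for the second after the job is handed in, with the robot touching nothing.
It also fails if it takes over 64 s, if anything falls off the work surface, if the arm or the gripper's body presses on something with over 40 N, if the wrist force passes 120 N, or if a joint passes its speed limit or range.

### The arm

A 6-joint arm with a two-finger parallel gripper is mounted at the origin on the work surface. World frame = base frame: x ahead of the robot, y to its left, z up, the work surface at z = 0. Lengths are in mm, angles in rad, forces in N, time in s.
With the tool pointing down it reaches from about 350 to 975 mm from the base axis. Payload 7.1 kg.
Tool frame: the origin (TCP) lies between the finger pads; the fingertips stand 14 mm ahead of it and the grasp point (between the pads) lies 5 mm behind it; z points along the fingers, y is the direction in which the jaws open and shut (so a half turn about z gives the same grasp; the last joint's range is limited). The gripper opens to 88 mm and grips with 3 to 60 N. Pads are 20 mm wide; open, the fingers measure 115 mm over their backs; the gripper's body (75 mm by 178 mm) begins 61 mm behind the grasp point.
Start: joints at [1.31, 0.423, 1.63, -0, 1.089, -0.019], TCP at [149.625, 606.809, 236.675] pointing down, gripper open.
Joint ranges: [-3, 3], [-0.9, 2.11], [0.09, 2.58], [-1.31, 4.45], [0.11, 2.69], [-2.54, 2.54]. Speed limits (rad/s): [2.39, 2.39, 3.01, 3.14, 3.14, 3.14].

### API

Orientations are given as a unit quaternion [x, y, z, w].
In Python, from station import robot, camera, camera_model, hand_in gives the robot as it stands. The module is installed in compiled form; this text tells all that it offers.
- The arm moves only by the tool apply_moves, never from a script. Its arguments are lists of equal length, an entry for each row: "turn": the turn, a rotation vector about the tool's x, y, z in rad, a list of three; "xyz": the shift along the tool's x, y, z in mm, a list of three; "hand": the finger opening in mm, from 0 to 87.8. A call has 1 to 5 rows; each row shifts and turns the commanded pose from where the row before left it, along the tool's axes as they then stand; what a row does not reach is not made up. A row lasts 1/12 s, in which the tool goes at most 41.7 mm and 7.16 degrees, less where a joint would pass 70% of its speed; a pose out of reach is approached as far as the arm can. A call with a gripper value outside its range is refused whole. The fingers move at their own pace and stop on an object; "newtons" is the grip in N (left out, the last holds). Time passes only in rows, so rows that do not move let the fingers close. It gives the time, the measured TCP pose, the force and the opening at its end, in the units of the state.
- robot.sense(): the state, without advancing time (a new reading comes with each control period).
- camera(name): name is "scene" or "top"; returns the picture (480x640x3 uint8, blue, green, red); there is no depth.
- camera_model(name): a dict with "intrinsics" (3x3 intrinsics, pixels), "pose" (4x4, takes a point from camera to world coordinates). Camera axes: x right, y down, z forward; pixel columns grow to the right and rows downward; lengths in mm; the calibration is good to about 2 mm. A picture is of the moment at which its call begins. camera_model takes no time and is no camera call.
- hand_in(): hands the job in, once; it reports no verdict.
The state is a dict: "time": time; "q": joint angles; "joint_velocities": joint speeds; "tau": joint torques, N m; "ee_pos": TCP position; "tcp_rot": TCP orientation; "ft_force": force on the tool from outside, world axes, zero at the start; "moment": the same for the moment, N m; "gripper_width": finger opening in mm.
Only numpy, scipy, OpenCV 4.12 (cv2) and the standard library are available. Lean on these libraries where they do the work, as an engineer would, in place of code of your own. Each camera call takes 0.05 s, during which the arm holds its last target. There are 200 camera calls.

## Working session

There is one attempt and no reset: what is moved stays moved. The work goes in short steps, Python scripts to look and compute and a tool call to move; the robot and the scene stay as the last step left them, time stands still between calls to the robot, and variables do not carry over. Pictures are saved under pics/ and viewed, about 8 in all and at most 12, crops included, and the job is handed in when it is done.

Besides the shell and the picture viewer there is one more tool, called by a JSON object that holds its "op" and its "data", one argument or row to a line. apply_moves: Moves the arm, as the interface text tells. Its arguments: {"type":"object","properties":{"turn":{"type":"array"},"xyz":{"type":"array"},"hand":{"type":"array"},"newtons":{"type":"number"}},"required":["turn","xyz","hand"]}

```bash
mkdir -p pics; python3 - <<'E'
from station import robot,camera,camera_model
import cv2
for n in("scene","top"):
    cv2.imwrite(f"pics/{n}0.png",camera(n)); m=camera_model(n); print(n,m["intrinsics"],m["pose"])
print(robot.sense())
E
```

```text
scene [[493.97322484   0.         320.07320129]
 [  0.         493.97322484 241.62539655]
 [  0.           0.           1.        ]] [[ 8.87472731e-01  3.98638976e-01 -2.31255525e-01  7.42999933e+02]
 [ 4.60854015e-01 -7.70249493e-01  4.40827966e-01 -4.42141779e+02]
 [-2.39324157e-03 -4.97797837e-01 -8.67289794e-01  9.66584982e+02]
 [ 0.00000000e+00  0.00000000e+00  0.00000000e+00  1.00000000e+00]]
top [[466.38878931   0.         318.28925794]
 [  0.         466.38878931 230.17759082]
 [  0.           0.           1.        ]] [[-1.19192429e-02 -9.89075961e-01  1.46924048e-01  3.16651800e+02]
 [-9.99651414e-01  1.52483372e-02  2.15531476e-02 -1.50543834e+01]
 [-2.35580476e-02 -1.46615935e-01 -9.88912931e-01  1.32037142e+03]
 [ 0.00000000e+00  0.00000000e+00  0.00000000e+00  1.00000000e+00]]
{'time': 0.1, 'q': array([ 1.30998472e+00,  4.23758093e-01,  1.63059478e+00, -1.27221361e-05,
        1.08862323e+00, -1.89935897e-02]), 'joint_velocities': array([-0.00092634, -0.00326245, -0.00073204, -0.00026826, -0.0006631 ,
        0.00113919]), 'tau': array([ 5.33441726e-04, -5.45612097e+01, -2.74323481e+01,  6.46149111e-02,
        1.87499088e-02, -1.95877328e-05]), 'ee_pos': array([149.51751041, 606.35515912, 235.99076174]), 'tcp_rot': array([ 1.20611667e-01,  9.92699525e-01, -6.85752745e-04, -9.08800716e-05]), 'ft_force': array([-0.13658588,  0.21067613, -0.03361922]), 'moment': array([-0.01597032,  0.03159647, -0.03005974]), 'gripper_width': 87.89549326706079}
```

View pics/scene0.png

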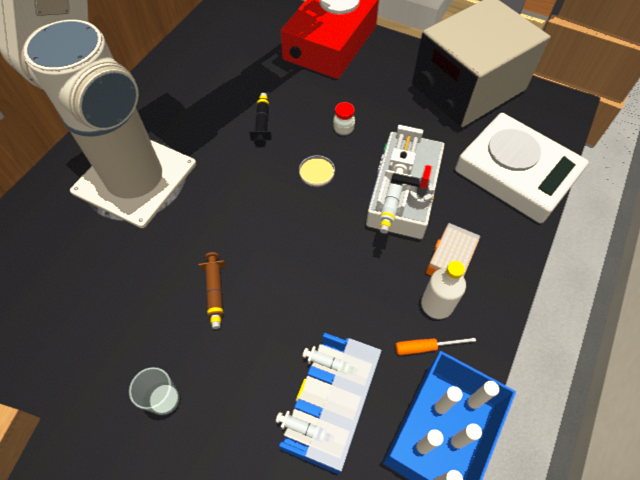

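View pics/top0.png

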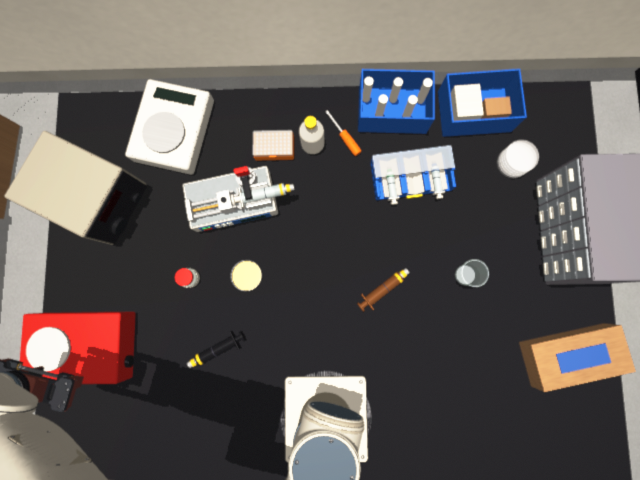

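Scene: the pump is at about (405,183) with the red knob at (426,177) and the nose at (385,240). The rack is at (335,400) with its yellow tag at (303,389). Top: pump (230,198), knob (242,171), yellow ring (285,190), rack (413,173). The brown syringe (384,290 top) and black syringe (216,350 top) are look-alikes. The one on the pump, with a clear barrel and yellow ring, is the target. I'll confirm that in an enlarged crop.

```bash
python3 - <<'E'
import cv2,numpy as np
s=cv2.imread("pics/scene0.png");t=cv2.imread("pics/top0.png")
a=cv2.resize(t[155:240,175:305],None,fx=4,fy=4,interpolation=2)   #520x340
b=cv2.resize(s[120:250,360:450],None,fx=3,fy=3,interpolation=2)   #270x390
c=cv2.resize(t[140:212,365:462],None,fx=4,fy=4,interpolation=2)  #388x288... 
o=np.zeros((640,800,3),np.uint8);o=np.zeros((600,800,3),np.uint8)
o[:340,:520]=a;o[:390,530:800]=b
c=cv2.resize(t[140:205,365:462],None,fx=4,fy=4,interpolation=2);o[340:600,:388]=c
cv2.imwrite("pics/crop1.png",o)
E
```

```text
(no output)
```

View pics/crop1.png

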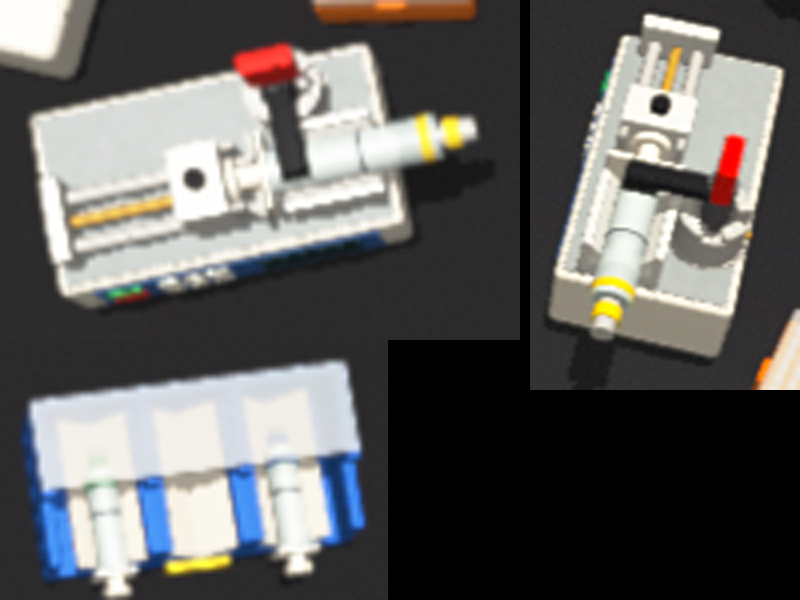

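The crop confirms the target: a clear barrel with a yellow ring lying on the pump, and the middle trough free with the yellow tag. Next I'll measure.

```bash
cat >h.py <<'E'
import cv2,numpy as np
from station import robot,camera,camera_model
from scipy.spatial.transform import Rotation as R
def ray(n,uv):
    m=camera_model(n);P=m["pose"];d=P[:3,:3]@np.linalg.inv(m["intrinsics"])@[uv[0],uv[1],1]
    return P[:3,3],d/np.linalg.norm(d)
def on(n,uv,z):
    o,d=ray(n,uv);return o+d*(z-o[2])/d[2]
def tri(a,b):
    (o,d),(p,e)=ray("scene",a),ray("top",b)
    s,t=np.linalg.lstsq(np.c_[d,-e],p-o,rcond=None)[0]
    x,y=o+s*d,p+t*e;return (x+y)/2,np.linalg.norm(x-y)
def proj(n,X):
    m=camera_model(n);P=m["pose"];c=P[:3,:3].T@(np.array(X)-P[:3,3]);q=m["intrinsics"]@c;return q[:2]/q[2]
def blobs(im,lo,hi,box,amin=6):
    x0,y0,x1,y1=box;h=cv2.cvtColor(im[y0:y1,x0:x1],cv2.COLOR_BGR2HSV)
    m=cv2.inRange(h,lo,hi);n,l,st,c=cv2.connectedComponentsWithStats(m)
    return [(int(st[i,4]),(c[i]+[x0,y0]).round(1),st[i,:4]+[x0,y0,0,0]) for i in range(1,n) if st[i,4]>=amin],m
E
python3 - <<'E'
from h import *
s=cv2.imread("pics/scene0.png");t=cv2.imread("pics/top0.png")
red=((0,170,100),(8,255,255));yel=((22,130,120),(34,255,255))
for nm,im,b in(("scene",s,(360,120,450,250)),("top",t,(175,155,305,240))):
    for c in(red,yel):
        for x in blobs(im,*c,b)[0]:print(nm,x[0],x[1],x[2],on(nm,x[1],106 if c is yel else 166).round(1))
for nm,im,b in(("scene",s,(280,330,390,470)),("top",t,(365,140,462,212))):
    for x in blobs(im,*yel,b)[0]:print(nm,'tag',x[0],x[1],x[2],on(nm,x[1],30).round(1))
# deck corners, hand-read from crop
T=lambda u,v:(175+u/4,155+v/4)
S=lambda u,v:(360+(u-530)/3,120+v/3)
for n,p in dict(A=T(33,117),B=T(365,45),C=T(410,215),D=T(65,292)).items():print(n,on("top",p,72).round(1))
for n,p in dict(A=S(622,38),B=S(783,68),C=S(728,330),D=S(553,290)).items():print('s',n,on("scene",p,72).round(1))
T=lambda u,v:(365+u/4,140+(v-340)/4)
for n,p,z in(("hoodBL",T(28,402),70),("hoodBR",T(345,362),70),("hoodFR",T(355,455),70),("hoodFL",T(42,492),70)):print(n,on("top",p,z).round(1))
E
```

```text
scene 144 [425.4 176.7] [420 165  11  24] [648.8 196.8 166. ]
scene 39 [387.8 214.1] [381 212  14   7] [608.  118.3 106. ]
scene 47 [385.4 223.1] [380 220  11   8] [612.4  95.8 106. ]
top 115 [241.1 170.6] [233 166  16  10] [645.5 206.  166. ]
top 24 [280.7 189. ] [279 183   5  12] [609.9 110.6 106. ]
top 25 [287.8 187.8] [286 184   5   8] [612.8  91.6 106. ]
scene tag 61 [300.9 388.7] [296 378  10  23] [ 607.4 -263.6   30. ]
top tag 51 [414.  195.8] [406 194  17   5] [ 602.  -257.5   30. ]
A [636.3 384.2  72. ]
B [683.4 154.2  72. ]
C [563.  122.9  72. ]
D [513.5 358.5  72. ]
s A [515.9 356.5  72. ]
s B [640.7 385.9  72. ]
s C [690.4 140.7  72. ]
s D [566.8 114.5  72. ]
hoodBL [ 709.2 -139.1   70. ]
hoodBR [ 733.6 -358.6   70. ]
hoodFR [ 667.2 -361.8   70. ]
hoodFL [ 645.  -146.8   70. ]
```

```bash
cat >>h.py <<'E'
def boxctr(n,c,yaw,hx,hy,z0,z1):
    r=np.array([[np.cos(yaw),-np.sin(yaw)],[np.sin(yaw),np.cos(yaw)]])
    P=[proj(n,[*(np.array(c)+r@[a*hx,b*hy]),z]) for a in(-1,1) for b in(-1,1) for z in(z0,z1)]
    P=np.array(P,np.float32);h=cv2.convexHull(P);m=cv2.moments(h);return np.array([m['m10'],m['m01']])/m['m00'],P.min(0),P.max(0)
def fitbox(n,uv,c,yaw,hx,hy,z0,z1):
    zc=(z0+z1)/2;c=np.array(c,float)
    for _ in range(4):
        q=boxctr(n,c,yaw,hx,hy,z0,z1)[0];c+=(on(n,uv,zc)-on(n,q,zc))[:2]
    return c
E
python3 - <<'E'
from h import *
s=cv2.imread("pics/scene0.png");t=cv2.imread("pics/top0.png")
yaw=.204
for n,uv in(("scene",(425.4,176.7)),("top",(241.1,170.6))):
    c=fitbox(n,uv,(648,203),yaw,7,18,140,173);print(n,c,boxctr(n,c,yaw,7,18,140,173)[1:])
print(tri((387.8,214.1),(280.7,189)),tri((385.4,223.1),(287.8,187.8)))
# tag as plate: front edge
for n,uv in(("scene",(300.9,388.7)),("top",(414,195.8))):
    c=on(n,uv,20);print(n,'tag',c,on(n,uv,40))
print(tri((300.9,388.7),(414,195.8)))
# pump white/grey mask corners via polygon
for n,im,b in(("scene",s,(355,120,455,250)),("top",t,(175,155,285,240))):
    x0,y0,x1,y1=b;g=cv2.cvtColor(im[y0:y1,x0:x1],cv2.COLOR_BGR2GRAY)
    m=(g>75).astype(np.uint8)
    k,l,st,_=cv2.connectedComponentsWithStats(m);i=1+np.argmax(st[1:,4])
    c=max(cv2.findContours((l==i).astype(np.uint8),0,2)[0],key=cv2.contourArea);h=cv2.convexHull(c)
    p=cv2.approxPolyDP(h,2,True)[:,0]+[x0,y0]
    for q in p:print(n,q,on(n,q,72).round(1)[:2],on(n,q,0).round(1)[:2])
E
```

```text
scene [647.60710249 204.12003987] (array([419.0092 , 164.22704], dtype=float32), array([431.73483, 189.18883], dtype=float32))
top [648.02781834 207.597555  ] (array([232.55556, 164.77896], dtype=float32), array([249.60901, 176.38437], dtype=float32))
(array([608.54864861, 110.34428759, 116.56628502]), np.float64(2.873444782682083)) (array([612.42162391,  91.7191543 , 111.31563795]), np.float64(2.088733263506128))
scene tag [ 605.95238322 -261.65693911   20.        ] [ 608.84800383 -265.47032815   40.        ]
top tag [ 604.23648906 -259.42251857   20.        ] [ 599.81337294 -255.66408262   40.        ]
(array([ 605.29663199, -260.53156733,   14.68346208]), np.float64(0.3190023081342318))
scene [398 124] [520.7 390.1] [502.8 457.1]
scene [420 128] [572.7 402.5] [559.  470.5]
scene [444 143] [640.3 384.6] [632.1 451.2]
scene [429 219] [686.  169.5] [681.4 218.7]
scene [422 238] [690.1 118.5] [685.9 163.6]
scene [381 232] [607.9  92.5] [597.  135.5]
scene [366 224] [571.4  96. ] [557.6 139.3]
scene [379 162] [527.5 262.3] [510.2 319. ]
scene [389 134] [514.1 350.9] [495.6 414.7]
top [284 184] [632. 105.] [650.2 111.9]
top [284 194] [603.9 105. ] [620.5 112. ]
top [276 214] [548.5 126.9] [561.9 135.1]
top [199 231] [504.9 337. ] [515.7 357.3]
top [189 227] [516.3 364.7] [527.8 386.6]
top [183 183] [639.9 385. ] [658.5 408.1]
top [243 166] [685.3 218.9] [706.6 232.4]
top [265 165] [687.  157.7] [708.4 167.7]
```

{"op": "apply_moves", "data": {
  "turn": [
    [0, 0, 0],
    [0, 0, 0],
    [0, 0, 0],
    [0, 0, 0],
    [0, 0, 0]
  ],
  "xyz": [
    [-29, -13.5, 0],
    [-29, -13.5, 0],
    [-29, -13.5, 0],
    [-29, -13.5, 0],
    [-29, -13.5, 0]
  ],
  "hand": [50, 50, 50, 50, 50]
}}

```text
time: 0.52
ee_pos: [275.0, 505.3, 236.3]
tcp_rot: [0.12, 0.993, -0.0, -0.0]
ft_force: [1.3, 0.2, 0.3]
gripper_width: 57.7
```

{"op": "apply_moves", "data": {
  "turn": [
    [0, 0, 0],
    [0, 0, 0],
    [0, 0, 0],
    [0, 0, 0],
    [0, 0, 0]
  ],
  "xyz": [
    [-29, -13.5, 0],
    [-29, -13.5, 0],
    [-29, -13.5, 0],
    [-29, -13.5, 0],
    [-29, -13.5, 0]
  ],
  "hand": [50, 50, 50, 50, 50]
}}

```text
time: 0.93
ee_pos: [399.7, 405.0, 236.4]
tcp_rot: [0.121, 0.993, -0.0, -0.0]
ft_force: [-0.2, -0.1, -0.2]
gripper_width: 50.1
```

{"op": "apply_moves", "data": {
  "turn": [
    [0, 0, 0],
    [0, 0, 0],
    [0, 0, 0],
    [0, 0, 0],
    [0, 0, 0]
  ],
  "xyz": [
    [-29, -13.5, 0],
    [-29, -13.5, 0],
    [-29, -13.5, 0],
    [-29, -13.5, 0],
    [-29, -13.5, 0]
  ],
  "hand": [50, 50, 50, 50, 50]
}}

```text
time: 1.35
ee_pos: [524.3, 304.7, 236.3]
tcp_rot: [0.121, 0.993, -0.0, -0.0]
ft_force: [-0.1, 0.5, -1.0]
gripper_width: 50.1
```

{"op": "apply_moves", "data": {
  "turn": [
    [0, 0, 0],
    [0, 0, 0],
    [0, 0, 0],
    [0, 0, 0],
    [0, 0, 0]
  ],
  "xyz": [
    [-29, -13.5, 0],
    [-29, -13.5, 0],
    [-29, -13.5, 0],
    [-29, -13.5, 0],
    [-29, -13.5, 0]
  ],
  "hand": [50, 50, 50, 50, 50]
}}

```text
time: 1.77
ee_pos: [648.9, 204.5, 236.2]
tcp_rot: [0.121, 0.993, -0.0, -0.0]
ft_force: [-0.4, 0.8, -0.6]
gripper_width: 50.2
```

{"op": "apply_moves", "data": {
  "turn": [
    [0, 0, 0.1124],
    [0, 0, 0.1124],
    [0, 0, 0.1124],
    [0, 0, 0.1124],
    [0, 0, 0.1124]
  ],
  "xyz": [
    [0, 0, 0],
    [0, 0, 0],
    [0, 0, 0],
    [0, 0, 0],
    [0, 0, 0]
  ],
  "hand": [50, 50, 50, 50, 50]
}}

```text
time: 2.18
ee_pos: [647.9, 205.5, 236.0]
tcp_rot: [0.394, 0.919, -0.0, -0.0]
ft_force: [0.2, -0.7, 0.9]
gripper_width: 50.0
```

{"op": "apply_moves", "data": {
  "turn": [
    [0, 0, 0.1124],
    [0, 0, 0.1124],
    [0, 0, 0.1124],
    [0, 0, 0.1124],
    [0, 0, 0.1124]
  ],
  "xyz": [
    [0, 0, 5],
    [0, 0, 5],
    [0, 0, 5],
    [0, 0, 5],
    [0, 0, 0]
  ],
  "hand": [50, 50, 50, 50, 50]
}}

```text
time: 2.6
ee_pos: [647.2, 205.5, 214.9]
tcp_rot: [0.633, 0.774, -0.001, -0.001]
ft_force: [0.0, -0.1, -0.5]
gripper_width: 50.1
```

```bash
python3 - <<'E'
from h import *
s=camera("scene");t=camera("top")
o=np.zeros((480,800,3),np.uint8)
a=cv2.resize(s[90:250,350:480],None,fx=3,fy=3,interpolation=2);o[:,:390]=a
b=cv2.resize(t[120:240,180:282],None,fx=4,fy=4,interpolation=2);o[:,392:]=b[:, :408]
cv2.imwrite("pics/c2.png",o)
E
```

```text
(no output)
```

View pics/c2.png

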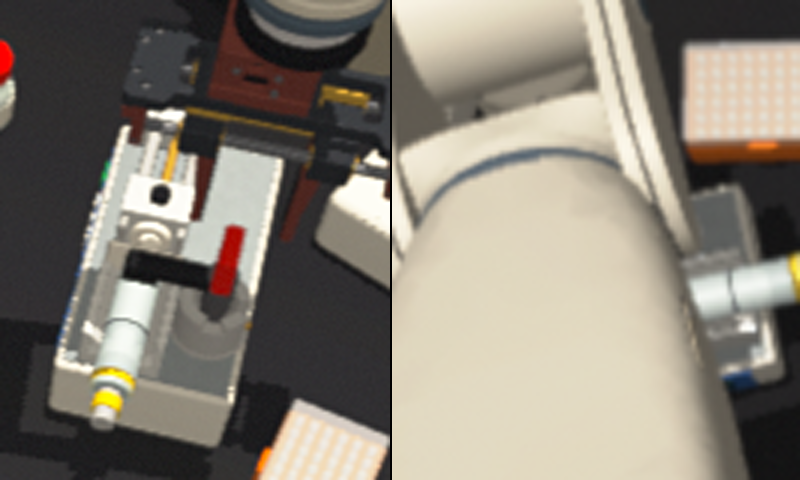

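```bash
python3 - <<'E'
from h import *
print(proj("scene",[647.2,205.5,201]),on("scene",(431.7,165.5),201), proj("scene",[647.5,205.7,173]))
y=np.array([np.cos(.2),np.sin(.2),0])
for k in(-32,-25,25,32):print(k,proj("scene",np.array([647.2,205.5,201])+k*y))
E
```

```text
[429.52037037 162.35231977] [653.83316492 200.11268106 201.        ] [427.06064726 171.18288443]
-32 [413.45306082 158.86485153]
-25 [416.95525338 159.62501522]
25 [442.17573021 165.09921185]
32 [445.73553502 165.87188049]
```

{"op": "apply_moves", "data": {
  "turn": [
    [0, 0, 0],
    [0, 0, 0],
    [0, 0, 0],
    [0, 0, 0],
    [0, 0, 0]
  ],
  "xyz": [
    [0, 0, 12],
    [0, 0, 12],
    [0, 0, 12],
    [0, 0, 11],
    [0, 0, 9]
  ],
  "hand": [50, 50, 50, 50, 50]
}}

```text
time: 3.12
ee_pos: [647.3, 205.5, 158.4]
tcp_rot: [0.631, 0.776, -0.001, -0.001]
ft_force: [0.8, -0.5, -0.1]
gripper_width: 49.8
```

{"op": "apply_moves", "data": {
  "turn": [
    [0, 0, 0],
    [0, 0, 0],
    [0, 0, 0],
    [0, 0, 0],
    [0, 0, 0]
  ],
  "xyz": [
    [0, 0, 0],
    [0, 0, 0],
    [0, 0, 0],
    [0, 0, 0],
    [0, 0, 0]
  ],
  "hand": [8, 8, 8, 8, 8],
  "newtons": 45
}}

```text
time: 3.53
ee_pos: [648.5, 205.9, 161.4]
tcp_rot: [0.631, 0.776, 0.001, 0.0]
ft_force: [0.7, -0.5, 0.5]
gripper_width: 20.1
```

{"op": "apply_moves", "data": {
  "turn": [
    [0, 0, 0],
    [0, 0, 0],
    [0, 0, 0]
  ],
  "xyz": [
    [0, 0, 0],
    [0, 0, 0],
    [0, 0, 0]
  ],
  "hand": [8, 8, 8]
}}

```text
time: 3.78
ee_pos: [647.2, 205.7, 161.2]
tcp_rot: [0.631, 0.776, -0.001, -0.001]
ft_force: [-5.4, -1.5, 6.1]
gripper_width: 14.0
```

```bash
python3 - <<'E'
from h import *
for i in range(3):
    x=robot.sense();print(x["time"],x["ee_pos"],x["ft_force"],x["moment"],x["gripper_width"],x["q"])
    if i<2: camera("top")
E
```

```text
3.7833 [647.21302184 205.66483534 161.19530213] [-5.4309631  -1.4548899   6.07711015] [-0.30547382  1.32642303 -0.12269145] 13.9529228108949 [2.90057583e-01 5.85654833e-01 1.54944067e+00 2.63770328e-04
 1.00827607e+00 8.50517225e-02]
3.8333 [647.20824558 205.66226758 161.17568989] [-4.89078524 -0.64340476  5.77816625] [-0.28682164  1.34768266 -0.17515111] 13.45398008609391 [2.90056951e-01 5.85674571e-01 1.54945752e+00 2.61116140e-04
 1.00824860e+00 8.50502216e-02]
3.8833 [647.23108315 205.63438531 161.18556281] [-4.7907237  -0.0605938   5.99835933] [-0.32864013  1.30623352 -0.07440021] 13.457605687809444 [2.90014548e-01 5.85666744e-01 1.54944510e+00 2.43295026e-04
 1.00823334e+00 8.50829574e-02]
```

{"op": "apply_moves", "data": {
  "turn": [
    [0, 0, 0],
    [0, 0, 0],
    [0, 0, 0],
    [0, 0, 0],
    [0, 0, 0]
  ],
  "xyz": [
    [0, 0, -6],
    [0, 0, -6],
    [0, 0, -6],
    [0, 0, -6],
    [0, 0, -5]
  ],
  "hand": [8, 8, 8, 8, 8]
}}

```text
time: 4.3
ee_pos: [647.0, 205.5, 189.1]
tcp_rot: [0.631, 0.776, -0.001, -0.001]
ft_force: [-3.2, -0.3, -13.9]
gripper_width: 13.7
```

{"op": "apply_moves", "data": {
  "turn": [
    [0, 0, 0],
    [0, 0, 0]
  ],
  "xyz": [
    [0, 0, 0],
    [0, 0, 0]
  ],
  "hand": [8, 8]
}}

```text
time: 4.47
ee_pos: [647.0, 205.5, 189.3]
tcp_rot: [0.631, 0.776, -0.001, -0.001]
ft_force: [-4.2, -0.3, -13.2]
gripper_width: 13.9
```

```bash
python3 - <<'E'
from h import *
x=robot.sense();print(x["ee_pos"],x["ft_force"],x["moment"])
s=camera("scene");cv2.imwrite("pics/c3.png",cv2.resize(s[110:250,350:480],None,fx=4,fy=4,interpolation=2))
E
```

```text
[647.04243414 205.54482412 189.26169403] [ -4.24195172  -0.30830158 -13.16519301] [-0.06125106  0.827971   -0.04597729]
```

View pics/c3.png

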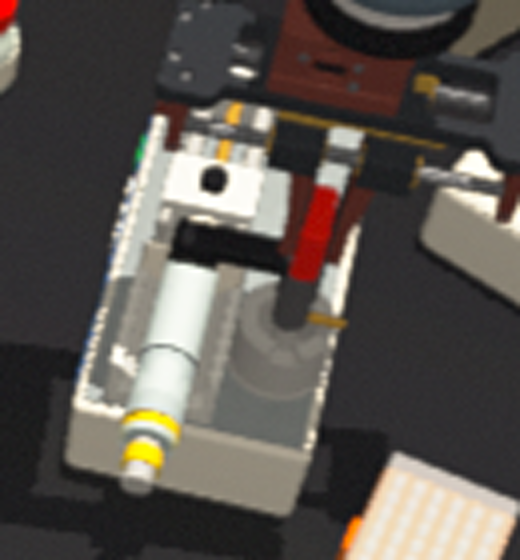

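{"op": "apply_moves", "data": {
  "turn": [
    [0, 0, 0.1],
    [0, 0, 0.1],
    [0, 0, 0.1],
    [0, 0, 0.1],
    [0, 0, 0.1]
  ],
  "xyz": [
    [0, 0, 0],
    [0, 0, 0],
    [0, 0, 0],
    [0, 0, 0],
    [0, 0, 0]
  ],
  "hand": [8, 8, 8, 8, 8]
}}

```text
time: 4.93
ee_pos: [646.8, 205.5, 188.8]
tcp_rot: [0.805, 0.594, -0.002, -0.0]
ft_force: [-6.8, -1.0, -12.4]
gripper_width: 13.9
```

{"op": "apply_moves", "data": {
  "turn": [
    [0, 0, 0.1],
    [0, 0, 0.1],
    [0, 0, 0.1],
    [0, 0, 0.1],
    [0, 0, 0.1]
  ],
  "xyz": [
    [0, 0, 0],
    [0, 0, 0],
    [0, 0, 0],
    [0, 0, 0],
    [0, 0, 0]
  ],
  "hand": [8, 8, 8, 8, 8]
}}

```text
time: 5.35
ee_pos: [646.6, 205.5, 188.7]
tcp_rot: [0.926, 0.376, -0.002, -0.0]
ft_force: [-7.2, -0.2, -12.5]
gripper_width: 14.1
```

{"op": "apply_moves", "data": {
  "turn": [
    [0, 0, 0.1],
    [0, 0, 0.1],
    [0, 0, 0.1],
    [0, 0, 0.1],
    [0, 0, 0.08]
  ],
  "xyz": [
    [0, 0, 0],
    [0, 0, 0],
    [0, 0, 0],
    [0, 0, 0],
    [0, 0, 0]
  ],
  "hand": [8, 8, 8, 8, 8]
}}

```text
time: 5.77
ee_pos: [646.4, 205.7, 188.6]
tcp_rot: [0.989, 0.145, -0.002, 0.0]
ft_force: [-6.5, -0.1, -13.3]
gripper_width: 14.2
```

```bash
python3 - <<'E'
from h import *
x=robot.sense();print(x["ee_pos"],x["ft_force"],x["moment"],x["gripper_width"],R.from_quat(x["tcp_rot"]).as_matrix().round(3))
s=camera("scene");cv2.imwrite("pics/c4.png",cv2.resize(s[110:250,350:480],None,fx=4,fy=4,interpolation=2))
E
```

```text
[646.41185472 205.6859212  188.60265675] [ -6.52823205  -0.0773378  -13.25318246] [0.05422849 1.33490167 0.30745602] 14.20002241877032 [[ 0.958  0.288 -0.004]
 [ 0.288 -0.958 -0.001]
 [-0.004 -0.    -1.   ]]
```

View pics/c4.png

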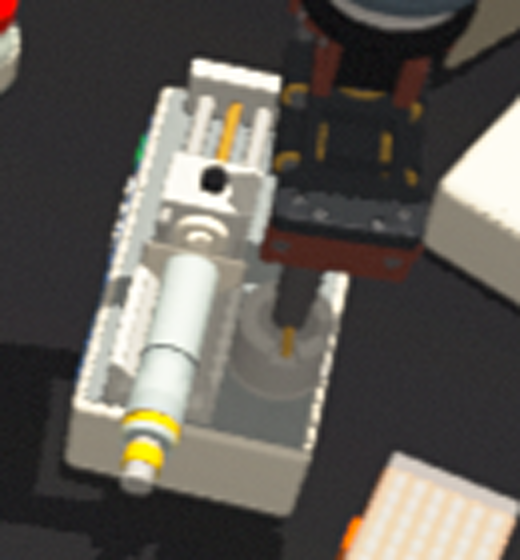

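The arm now points along +y and the brass pin faces the notch. The turn is about 1.48 rad, so I'll lower it in and release.

{"op": "apply_moves", "data": {
  "turn": [
    [0, 0, 0],
    [0, 0, 0],
    [0, 0, 0],
    [0, 0, 0],
    [0, 0, 0]
  ],
  "xyz": [
    [0, 0, 3],
    [0, 0, 3],
    [0, 0, 3],
    [0, 0, 1],
    [0, 0, 0]
  ],
  "hand": [8, 8, 8, 8, 8]
}}

```text
time: 6.23
ee_pos: [646.5, 205.8, 179.7]
tcp_rot: [0.989, 0.148, -0.002, 0.0]
ft_force: [-9.2, -0.1, -6.8]
gripper_width: 13.8
```

```bash
python3 - <<'E'
from h import *
x=robot.sense();print(x["ee_pos"],x["ft_force"],x["moment"],x["gripper_width"])
E
```

```text
[646.51773022 205.78097915 179.68381276] [-9.15753149 -0.11073659 -6.78619258] [-0.15152948  1.86775445  0.29275255] 13.753462363499187
```

{"op": "apply_moves", "data": {
  "turn": [
    [0, 0, 0],
    [0, 0, -0.03],
    [0, 0, -0.04],
    [0, 0, 0]
  ],
  "xyz": [
    [0, 0, 1],
    [0, 0, 0.5],
    [0, 0, 0],
    [0, 0, 0]
  ],
  "hand": [8, 8, 8, 8]
}}

```text
time: 6.57
ee_pos: [646.7, 205.9, 179.5]
tcp_rot: [0.983, 0.183, -0.001, 0.0]
ft_force: [-12.5, -0.2, 2.2]
gripper_width: 13.7
```

```bash
python3 - <<'E'
from h import *
x=robot.sense();print(x["ee_pos"],x["ft_force"],x["moment"],x["gripper_width"])
E
```

```text
[646.66690821 205.88466994 179.46522719] [-12.5330425   -0.18395852   2.23381094] [-0.36658873  2.51632644  0.26685641] 13.723651082481961
```

The knob is now resting on the notch floor: the force reversed and z stalled. I'll open the fingers and back off.

{"op": "apply_moves", "data": {
  "turn": [
    [0, 0, 0],
    [0, 0, 0],
    [0, 0, 0],
    [0, 0, 0],
    [0, 0, 0]
  ],
  "xyz": [
    [0, 0, 0],
    [0, 0, 0],
    [0, 0, 0],
    [0, 0, 0],
    [0, 0, 0]
  ],
  "hand": [18, 24, 32, 44, 50]
}}

```text
time: 6.98
ee_pos: [649.4, 206.0, 179.4]
tcp_rot: [0.983, 0.182, 0.002, -0.0]
ft_force: [-0.3, 0.6, -0.2]
gripper_width: 40.4
```

{"op": "apply_moves", "data": {
  "turn": [
    [0, 0, 0],
    [0, 0, 0],
    [0, 0, 0],
    [0, 0, 0],
    [0, 0, 0]
  ],
  "xyz": [
    [0, 0, -8],
    [0, 0, -12],
    [0, 0, -16],
    [0, 0, -16],
    [0, 0, -16]
  ],
  "hand": [50, 50, 50, 50, 50]
}}

```text
time: 7.4
ee_pos: [648.5, 205.8, 248.3]
tcp_rot: [0.983, 0.182, 0.001, -0.0]
ft_force: [-0.4, -0.0, 0.3]
gripper_width: 50.1
```

```bash
python3 - <<'E'
from h import *
x=robot.sense();print(x["ee_pos"],x["ft_force"],x["tcp_rot"],x["q"])
s=camera("scene");cv2.imwrite("pics/c5.png",cv2.resize(s[110:250,350:480],None,fx=4,fy=4,interpolation=2))
yel=((22,130,120),(34,255,255))
for b in blobs(s,*yel,(360,120,450,250))[0]:print(b)
E
```

```text
[648.53008393 205.81654099 248.27277338] [-0.43206896 -0.01172635  0.31060051] [ 9.83323576e-01  1.81863334e-01  6.87008072e-04 -3.43358728e-05] [ 2.89848600e-01  4.92524476e-01  1.48897768e+00 -8.55795497e-05
  1.15871701e+00  1.49491695e+00]
(10, array([407. , 141.5]), array([406, 137,   3,  10]))
(32, array([388.1, 214.6]), array([381, 213,  14,   7]))
(47, array([385.6, 223.3]), array([380, 220,  11,   8]))
```

View pics/c5.png

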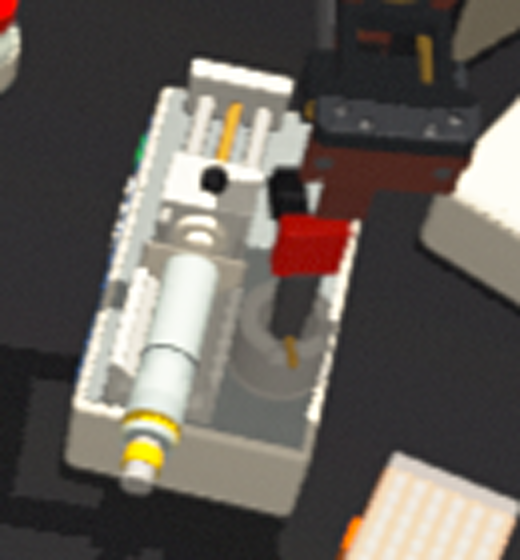

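The clamp is parked with the pin in the notch and the knob turned, and the syringe rings haven't moved (388,214). Next I'll go above the bare barrel.

{"op": "apply_moves", "data": {
  "turn": [
    [0, 0, -0.1174],
    [0, 0, -0.1174],
    [0, 0, -0.1174],
    [0, 0, -0.1174],
    [0, 0, -0.1174]
  ],
  "xyz": [
    [0, 0, 0],
    [0, 0, 0],
    [0, 0, 0],
    [0, 0, 0],
    [0, 0, 0]
  ],
  "hand": [60, 60, 60, 60, 60]
}}

```text
time: 7.87
ee_pos: [648.4, 205.8, 246.9]
tcp_rot: [0.887, 0.461, 0.001, 0.0]
ft_force: [-0.6, -0.8, -0.3]
gripper_width: 60.1
```

{"op": "apply_moves", "data": {
  "turn": [
    [0, 0, -0.1174],
    [0, 0, -0.1174],
    [0, 0, -0.1174],
    [0, 0, -0.1174],
    [0, 0, -0.1174]
  ],
  "xyz": [
    [0, 0, 0],
    [0, 0, 0],
    [0, 0, 0],
    [0, 0, 0],
    [0, 0, 0]
  ],
  "hand": [60, 60, 60, 60, 60]
}}

```text
time: 8.28
ee_pos: [648.4, 205.8, 246.8]
tcp_rot: [0.716, 0.698, 0.0, 0.0]
ft_force: [-0.2, 0.4, -0.6]
gripper_width: 59.9
```

{"op": "apply_moves", "data": {
  "turn": [
    [0, 0, -0.1174],
    [0, 0, -0.1174],
    [0, 0, 0]
  ],
  "xyz": [
    [0, 0, 0],
    [0, 0, 0],
    [0, 0, 0]
  ],
  "hand": [60, 60, 60]
}}

```text
time: 8.53
ee_pos: [648.3, 205.8, 246.8]
tcp_rot: [0.63, 0.777, 0.0, 0.0]
ft_force: [-0.8, -0.3, -0.8]
gripper_width: 60.3
```

{"op": "apply_moves", "data": {
  "turn": [
    [0, 0, 0],
    [0, 0, 0],
    [0, 0, 0],
    [0, 0, 0],
    [0, 0, 0]
  ],
  "xyz": [
    [-18, -14, 0],
    [-19, -14, 10],
    [-19, -15, 10],
    [-19, -14, 20],
    [0, 0, 0]
  ],
  "hand": [60, 60, 60, 60, 60]
}}

```text
time: 8.95
ee_pos: [603.9, 117.5, 203.3]
tcp_rot: [0.634, 0.774, -0.003, -0.002]
ft_force: [-0.1, 0.7, 0.1]
gripper_width: 60.0
```

```bash
python3 - <<'E'
from h import *
x=robot.sense();print(x["ee_pos"],x["tcp_rot"])
s=camera("scene");t=camera("top");yel=((22,130,120),(34,255,255))
for n,im,b in(("scene",s,(360,180,450,250)),("top",t,(175,155,305,240))):
  for q in blobs(im,*yel,b)[0]:print(n,q,on(n,q[1],114))
E
```

```text
[603.94615085 117.49283609 203.26939081] [ 0.63373472  0.77354384 -0.00268423 -0.00174097]
scene (30, array([387.8, 214.4]), array([381, 213,  14,   6])) [609.50940092 112.39178764 114.        ]
scene (41, array([385.6, 223.2]), array([381, 221,  10,   7])) [614.06429663  90.76653663 114.        ]
```

```bash
python3 - <<'E'
from h import *
x=robot.sense();print(x["ee_pos"],x["tcp_rot"],x["joint_velocities"].round(3))
E
```

```text
[607.3455437  120.30033139 206.17080785] [ 6.33120053e-01  7.74053560e-01 -1.41228434e-04 -2.54425164e-04] [ 0.022 -0.006 -0.047  0.004  0.003 -0.009]
```

{"op": "apply_moves", "data": {
  "turn": [
    [0, 0, 0],
    [0, 0, 0],
    [0, 0, 0],
    [0, 0, 0],
    [0, 0, 0]
  ],
  "xyz": [
    [0, 0, 10],
    [0, 0, 16],
    [0, 0, 16],
    [0, 0, 16],
    [0, 0, 12]
  ],
  "hand": [60, 60, 60, 60, 60]
}}

```text
time: 9.47
ee_pos: [608.1, 121.9, 135.2]
tcp_rot: [0.632, 0.775, 0.0, 0.0]
ft_force: [-0.1, 0.9, -0.2]
gripper_width: 60.2
```

{"op": "apply_moves", "data": {
  "turn": [
    [0, 0, 0],
    [0, 0, 0],
    [0, 0, 0],
    [0, 0, 0],
    [0, 0, 0]
  ],
  "xyz": [
    [0, 0, 10],
    [0, 0, 8],
    [0, 0, 6],
    [0, 0, 4],
    [0, 0, 0]
  ],
  "hand": [60, 60, 60, 60, 60]
}}

```text
time: 9.88
ee_pos: [607.3, 120.8, 107.5]
tcp_rot: [0.632, 0.775, -0.0, -0.0]
ft_force: [-0.2, -1.8, -0.6]
gripper_width: 60.0
```

{"op": "apply_moves", "data": {
  "turn": [
    [0, 0, 0],
    [0, 0, 0],
    [0, 0, 0],
    [0, 0, 0],
    [0, 0, 0]
  ],
  "xyz": [
    [0, 0, 0],
    [0, 0, 0],
    [0, 0, 0],
    [0, 0, 0],
    [0, 0, 0]
  ],
  "hand": [44, 38, 26, 26, 26],
  "newtons": 20
}}

```text
time: 10.3
ee_pos: [607.4, 120.6, 108.5]
tcp_rot: [0.631, 0.775, -0.0, 0.0]
ft_force: [-4.6, -5.6, 1.9]
gripper_width: 30.3
```

{"op": "apply_moves", "data": {
  "turn": [
    [0, 0, 0],
    [0, 0, 0],
    [0, 0, 0],
    [0, 0, 0]
  ],
  "xyz": [
    [0, 0, 0],
    [0, 0, 0],
    [0, 0, 0],
    [0, 0, 0]
  ],
  "hand": [20, 20, 20, 20],
  "newtons": 30
}}

```text
time: 10.63
ee_pos: [607.0, 120.5, 108.3]
tcp_rot: [0.631, 0.775, -0.0, -0.0]
ft_force: [-3.7, -3.5, 5.8]
gripper_width: 29.5
```

{"op": "apply_moves", "data": {
  "turn": [
    [0, 0, 0],
    [0, 0, 0],
    [0, 0, 0],
    [0, 0, 0],
    [0, 0, 0]
  ],
  "xyz": [
    [0, 0, -4],
    [0, 0, -8],
    [0, 0, -12],
    [0, 0, -12],
    [0, 0, -12]
  ],
  "hand": [20, 20, 20, 20, 20]
}}

```text
time: 11.05
ee_pos: [607.9, 121.0, 157.9]
tcp_rot: [0.632, 0.775, 0.001, 0.0]
ft_force: [0.6, 0.7, -1.1]
gripper_width: 29.3
```

{"op": "apply_moves", "data": {
  "turn": [
    [0, 0, 0],
    [0, 0, 0],
    [0, 0, 0],
    [0, 0, 0],
    [0, 0, 0]
  ],
  "xyz": [
    [0, 0, -12],
    [0, 0, -12],
    [0, 0, -12],
    [0, 0, -6],
    [0, 0, 0]
  ],
  "hand": [20, 20, 20, 20, 20]
}}

```text
time: 11.47
ee_pos: [608.5, 121.0, 200.3]
tcp_rot: [0.632, 0.775, 0.001, 0.001]
ft_force: [0.9, -0.2, -1.9]
gripper_width: 29.6
```

```bash
python3 - <<'E'
from h import *
x=robot.sense();print(x["ee_pos"],x["tcp_rot"],x["ft_force"],x["gripper_width"])
s=camera("scene");cv2.imwrite("pics/c6.png",cv2.resize(s[100:260,340:490],None,fx=3.5,fy=3.5,interpolation=2))
E
```

```text
[608.45698845 120.98481109 200.33060382] [0.63151413 0.77536264 0.00123954 0.00106657] [ 0.92230101 -0.16288535 -1.8851826 ] 29.60874243675968
```

View pics/c6.png

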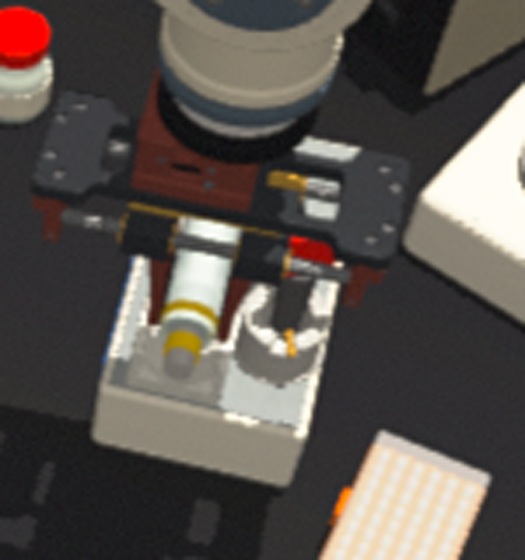

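Held level at width 29.6, and the clamp is still parked. While the arm is away from the rack, I'll refine the rack pose with an enlarged view.

```bash
python3 - <<'E'
from h import *
s=cv2.imread("pics/scene0.png");t=cv2.imread("pics/top0.png")
o=np.zeros((600,800,3),np.uint8)
o[:600,:440]=cv2.resize(s[325:475,275:385],None,fx=4,fy=4,interpolation=2)
o[:280,440:800]=cv2.resize(t[140:210,368:458],None,fx=4,fy=4,interpolation=2)
cv2.imwrite("pics/c7.png",o)
E
```

```text
(no output)
```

View pics/c7.png

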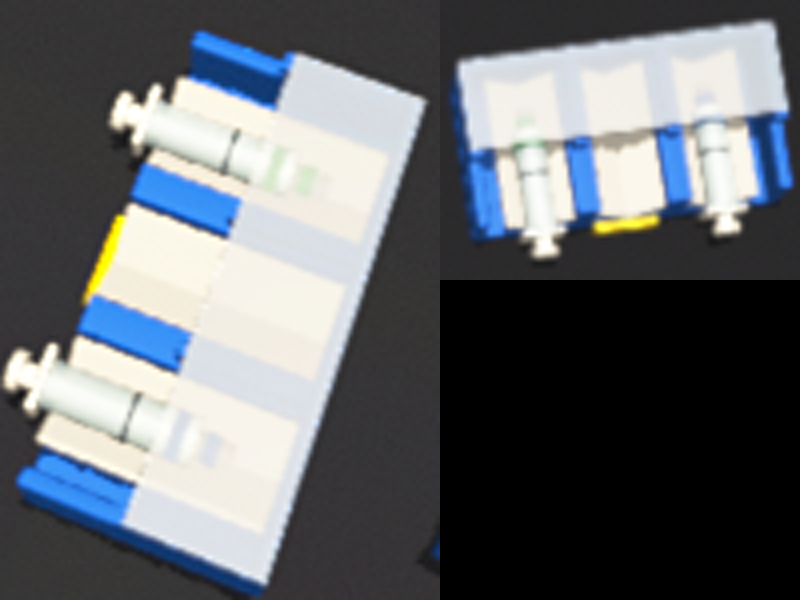

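{"op": "apply_moves", "data": {
  "turn": [
    [0, 0, 0],
    [0, 0, 0],
    [0, 0, 0],
    [0, 0, 0],
    [0, 0, 0]
  ],
  "xyz": [
    [-10, -9, 0],
    [-19, -17, 0],
    [-24, -22, 0],
    [-24, -22, 0],
    [-24, -22, 0]
  ],
  "hand": [20, 20, 20, 20, 20]
}}

```text
time: 11.93
ee_pos: [535.6, 1.8, 197.0]
tcp_rot: [0.631, 0.776, -0.001, -0.001]
ft_force: [0.3, -0.9, -1.3]
gripper_width: 29.2
```

{"op": "apply_moves", "data": {
  "turn": [
    [0, 0, 0],
    [0, 0, 0],
    [0, 0, -0.06],
    [0, 0, -0.12],
    [0, 0, -0.12]
  ],
  "xyz": [
    [-22, -20, 0],
    [-12, -11, 0],
    [0, 0, 0],
    [0, 0, 0],
    [0, 0, 0]
  ],
  "hand": [20, 20, 20, 20, 20]
}}

```text
time: 12.35
ee_pos: [512.8, -37.4, 197.3]
tcp_rot: [0.507, 0.862, -0.0, -0.001]
ft_force: [0.6, -0.1, -0.2]
gripper_width: 29.5
```

{"op": "apply_moves", "data": {
  "turn": [
    [0, 0, -0.12],
    [0, 0, -0.12],
    [0, 0, -0.12],
    [0, 0, -0.12],
    [0, 0, -0.12]
  ],
  "xyz": [
    [0, 0, 0],
    [0, 0, 0],
    [0, 0, 0],
    [0, 0, 0],
    [0, 0, 0]
  ],
  "hand": [20, 20, 20, 20, 20]
}}

```text
time: 12.77
ee_pos: [513.0, -36.8, 197.2]
tcp_rot: [0.229, 0.974, -0.0, -0.001]
ft_force: [-0.1, -0.5, -0.7]
gripper_width: 29.7
```

{"op": "apply_moves", "data": {
  "turn": [
    [0, 0, -0.12],
    [0, 0, -0.12],
    [0, 0, -0.12],
    [0, 0, -0.12],
    [0, 0, -0.1]
  ],
  "xyz": [
    [0, 0, 0],
    [0, 0, 0],
    [0, 0, 0],
    [0, 0, 0],
    [0, 0, 0]
  ],
  "hand": [20, 20, 20, 20, 20]
}}

```text
time: 13.18
ee_pos: [513.0, -36.8, 197.2]
tcp_rot: [-0.059, 0.998, 0.0, -0.001]
ft_force: [-0.7, 0.3, -1.4]
gripper_width: 29.3
```

{"op": "apply_moves", "data": {
  "turn": [
    [0, 0, 0],
    [0, 0, 0],
    [0, 0, 0]
  ],
  "xyz": [
    [0, 0, 0],
    [0, 0, 0],
    [0, 0, 0]
  ],
  "hand": [20, 20, 20]
}}

```text
time: 13.43
ee_pos: [513.7, -36.5, 197.7]
tcp_rot: [-0.055, 0.998, 0.0, -0.0]
ft_force: [-0.2, 0.3, -1.6]
gripper_width: 29.0
```

```bash
python3 - <<'E'
from h import *
S=lambda u,v:(275+u/4,325+v/4)
T=lambda u,v:(368+(u-440)/4,140+v/4)
P=dict(BL=((425,100),(457,62)),BR=((265,585),(775,22)),FR=((122,525),(785,110)),FL=((290,55),(475,150)))
for k,(a,b) in P.items():print(k,tri(S(*a),T(*b)),on("scene",S(*a),70)[:2].round(1),on("top",T(*b),70)[:2].round(1))
print(tri(S(105,258),T(627,225)))
# flanks of middle trough front edges (top of cheek z=52)
for a in((130,200),(80,330),(138,170),(95,298)):print(on("scene",S(*a),52).round(1))
for b in((595,212),(662,203)):print('t',on("top",T(*b),52).round(1))
E
```

```text
BL (array([ 711.07805651, -139.58079873,   66.24322172]), np.float64(1.8048017712935407)) [ 711.9 -140.2] [ 709.2 -139.7]
BR (array([ 735.37087478, -359.38992933,   68.11813944]), np.float64(3.187115453582965)) [ 736.6 -358.5] [ 733.5 -359.9]
FR (array([ 672.66816003, -365.09636184,   63.41848535]), np.float64(0.3303412164387612)) [ 673.3 -365.5] [ 670.7 -363.4]
FL (array([ 646.52559868, -149.98608424,   70.38277908]), np.float64(0.7827470031595422)) [ 646.8 -149.6] [ 646.3 -150.3]
(array([ 605.35995982, -262.07722984,   12.65613271]), np.float64(2.328163998761863))
[ 609.5 -240.2   52. ]
[ 617.  -301.7   52. ]
[ 606.2 -226.2   52. ]
[ 616.3 -286.4   52. ]
t [ 605.4 -233.8   52. ]
t [ 611.  -280.2   52. ]
```

{"op": "apply_moves", "data": {
  "turn": [
    [0, 0, 0],
    [0, 0, 0],
    [0, 0, 0],
    [0, 0, 0],
    [0, 0, 0]
  ],
  "xyz": [
    [0, 0, 10],
    [0, 0, 22],
    [0, 0, 28],
    [0, 0, 28],
    [0, 0, 24]
  ],
  "hand": [20, 20, 20, 20, 20]
}}

```text
time: 13.85
ee_pos: [513.6, -36.3, 84.1]
tcp_rot: [-0.056, 0.998, 0.0, -0.0]
ft_force: [-1.5, -0.2, -1.5]
gripper_width: 29.7
```

{"op": "apply_moves", "data": {
  "turn": [
    [0, 0, 0],
    [0, 0, 0],
    [0, 0, 0],
    [0, 0, 0],
    [0, 0, 0]
  ],
  "xyz": [
    [0, 0, 22],
    [0, 0, 18],
    [0, 0, 12],
    [0, 0, 8],
    [0, 0, 4]
  ],
  "hand": [20, 20, 20, 20, 20]
}}

```text
time: 14.27
ee_pos: [513.8, -36.3, 21.0]
tcp_rot: [-0.056, 0.998, 0.0, -0.001]
ft_force: [-0.2, 0.1, -1.7]
gripper_width: 29.6
```

{"op": "apply_moves", "data": {
  "turn": [
    [0, 0, 0],
    [0, 0, 0],
    [0, 0, 0],
    [0, 0, 0]
  ],
  "xyz": [
    [0, 0, 0],
    [0, 0, 1],
    [0, 0, 1],
    [0, 0, 0]
  ],
  "hand": [20, 20, 20, 20]
}}

```text
time: 14.6
ee_pos: [514.9, -36.3, 20.9]
tcp_rot: [-0.056, 0.998, -0.0, 0.001]
ft_force: [-0.3, -0.8, -1.6]
gripper_width: 29.4
```

{"op": "apply_moves", "data": {
  "turn": [
    [0, 0, 0],
    [0, 0, 0],
    [0, 0, 0],
    [0, 0, 0]
  ],
  "xyz": [
    [0, 0, 1],
    [0, 0, 1],
    [0, 0, 0.5],
    [0, 0, 0]
  ],
  "hand": [20, 20, 20, 20]
}}

```text
time: 14.93
ee_pos: [514.3, -36.3, 17.7]
tcp_rot: [-0.056, 0.998, -0.0, 0.0]
ft_force: [-0.7, -0.3, -0.8]
gripper_width: 29.5
```

{"op": "apply_moves", "data": {
  "turn": [
    [0, 0, 0],
    [0, 0, 0],
    [0, 0, 0],
    [0, 0, 0],
    [0, 0, 0]
  ],
  "xyz": [
    [0, 0, 0.5],
    [0, 0, 0],
    [0, 0, 0],
    [0, 0, 0],
    [0, 0, 0]
  ],
  "hand": [20, 32, 38, 50, 56]
}}

```text
time: 15.35
ee_pos: [514.4, -36.3, 17.2]
tcp_rot: [-0.056, 0.998, -0.0, 0.0]
ft_force: [-0.6, 0.0, -0.4]
gripper_width: 48.0
```

{"op": "apply_moves", "data": {
  "turn": [
    [0, 0, 0],
    [0, 0, 0],
    [0, 0, 0],
    [0, 0, 0],
    [0, 0, 0]
  ],
  "xyz": [
    [0, 0, -6],
    [0, 0, -12],
    [0, 0, -12],
    [0, 0, -12],
    [0, 0, -8]
  ],
  "hand": [56, 56, 56, 56, 56]
}}

```text
time: 15.77
ee_pos: [515.1, -36.4, 69.4]
tcp_rot: [-0.056, 0.998, -0.0, 0.001]
ft_force: [-0.1, 0.2, 0.2]
gripper_width: 56.0
```

{"op": "apply_moves", "data": {
  "turn": [
    [0, 0, 0],
    [0, 0, 0],
    [0, 0, 0],
    [0, 0, 0],
    [0, 0, 0]
  ],
  "xyz": [
    [10, 0, 0],
    [20, 0, 0],
    [20, 0, 0],
    [15, 0, 0],
    [6, 0, 0]
  ],
  "hand": [56, 56, 56, 56, 56]
}}

```text
time: 16.18
ee_pos: [440.3, -44.2, 67.0]
tcp_rot: [-0.056, 0.998, 0.0, -0.001]
ft_force: [-1.4, -0.1, 0.7]
gripper_width: 56.2
```

```bash
python3 - <<'E'
from h import *
s=camera("scene");t=camera("top");x=robot.sense();print(x["ee_pos"],x["tcp_rot"])
c=proj("scene",[480,-40,20]).astype(int);print(c)
cv2.imwrite("pics/c8.png",cv2.resize(s[c[1]-80:c[1]+80,c[0]-80:c[0]+100],None,fx=3.5,fy=3.5,interpolation=2))
for n,im in(("scene",s),("top",t)):
  c=proj(n,[540,-33,15]).astype(int)
  for q in blobs(im,(22,130,100),(34,255,255),(c[0]-35,c[1]-35,c[0]+35,c[1]+35))[0]:print(n,q,on(n,q[1],20))
E
```

```text
[442.40201973 -44.35625528  67.22772425] [-5.62159278e-02  9.98418499e-01  9.46424907e-05 -5.11078338e-04]
[298 268]
scene (43, array([318.5, 275.4]), array([316, 269,   7,  14])) [525.78691612 -36.02514154  20.        ]
scene (46, array([327. , 278.3]), array([324, 274,   8,  10])) [544.93409585 -33.78853413  20.        ]
```

View pics/c8.png

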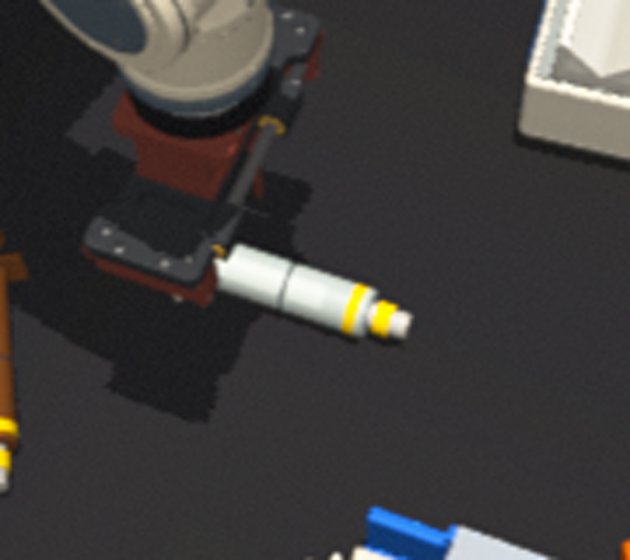

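The syringe lies flat on the bench: ring at (526,-36), origin about (479.5,-40), nose towards the rack. I'm over its tail section (x ≈ -37), so I'll take it there.

{"op": "apply_moves", "data": {
  "turn": [
    [0, 0, 0],
    [0, 0, 0],
    [0, 0, 0],
    [0, 0, 0],
    [0, 0, 0]
  ],
  "xyz": [
    [0, 0, 10],
    [0, 0, 15],
    [0, 0, 12],
    [0, 0, 8],
    [0, 0, 4.5]
  ],
  "hand": [56, 56, 56, 56, 56]
}}

```text
time: 16.7
ee_pos: [444.1, -44.2, 16.3]
tcp_rot: [-0.057, 0.998, 0.0, -0.0]
ft_force: [0.5, 0.8, 1.1]
gripper_width: 55.7
```

{"op": "apply_moves", "data": {
  "turn": [
    [0, 0, 0],
    [0, 0, 0],
    [0, 0, 0],
    [0, 0, 0],
    [0, 0, 0]
  ],
  "xyz": [
    [0, 0, 0],
    [0, 0, 0],
    [0, 0, 0],
    [0, 0, 0],
    [0, 0, 0]
  ],
  "hand": [44, 36, 30, 20, 20],
  "newtons": 40
}}

```text
time: 17.12
ee_pos: [444.2, -44.4, 18.1]
tcp_rot: [-0.056, 0.998, -0.0, 0.001]
ft_force: [0.9, 0.1, 0.1]
gripper_width: 29.2
```

{"op": "apply_moves", "data": {
  "turn": [
    [0, 0, 0],
    [0, 0, 0],
    [0, 0, 0]
  ],
  "xyz": [
    [0, 0, 0],
    [0, 0, 0],
    [0, 0, 0]
  ],
  "hand": [20, 20, 20]
}}

```text
time: 17.37
ee_pos: [444.2, -44.3, 18.1]
tcp_rot: [-0.056, 0.998, -0.0, 0.001]
ft_force: [0.1, 1.5, 6.2]
gripper_width: 29.5
```

{"op": "apply_moves", "data": {
  "turn": [
    [0, 0, 0],
    [0, 0, 0],
    [0, 0, 0],
    [0, 0, 0],
    [0, 0, 0]
  ],
  "xyz": [
    [0, 0, -5],
    [0, 0, -12],
    [0, 0, -16],
    [0, 0, -16],
    [0, 0, -10]
  ],
  "hand": [20, 20, 20, 20, 20]
}}

```text
time: 17.78
ee_pos: [443.8, -44.3, 77.9]
tcp_rot: [-0.056, 0.998, -0.0, 0.0]
ft_force: [-0.1, 0.6, -1.8]
gripper_width: 29.0
```

```bash
python3 - <<'E'
from h import *
s=camera("scene");x=robot.sense();print(x["ee_pos"],x["tcp_rot"],x["gripper_width"],x["moment"])
p=x["ee_pos"];axz=p[2]-2.5
d=np.array([np.cos(.11),np.sin(.11),0]);g=p+0;g[2]=axz
for n in(s,):
  for q in blobs(n,(22,130,100),(34,255,255),(250,180,420,330))[0]:print(q[:2],on("scene",q[1],axz+6))
for k in(83,102,119):print(k,g+k*d,proj("scene",g+k*d))
E
```

```text
[444.66364858 -44.43497107  78.99712572] [-5.64844314e-02  9.98402627e-01 -2.46176988e-04  1.28153000e-03] 29.32114464254668 [-0.02081391  0.04265257 -0.0286276 ]
(48, array([318.1, 262.5])) [526.08278436 -37.63910317  82.49712572]
(54, array([327. , 265.7])) [545.29385246 -35.83602968  82.49712572]
83 [527.16200471 -35.3233721   76.49712572] [319.11793864 263.18126083]
102 [546.04717058 -33.23758439  76.49712572] [327.8880837  266.18749867]
119 [562.94442424 -31.37135327  76.49712572] [335.78659175 268.89495602]
```

{"op": "apply_moves", "data": {
  "turn": [
    [0, 0, 0],
    [0, 0, 0],
    [0, 0, 0],
    [0, 0, 0],
    [0, 0, 0]
  ],
  "xyz": [
    [-1, -10, 0],
    [-1, -22, 0],
    [-1, -30, 0],
    [-1, -33, 0],
    [-1, -33, 0]
  ],
  "hand": [20, 20, 20, 20, 20]
}}

```text
time: 18.25
ee_pos: [462.6, -172.5, 75.7]
tcp_rot: [-0.057, 0.998, 0.0, -0.001]
ft_force: [0.5, 1.2, -0.9]
gripper_width: 29.1
```

{"op": "apply_moves", "data": {
  "turn": [
    [0, 0, 0],
    [0, 0, 0],
    [0, 0, 0],
    [0, 0, 0],
    [0, 0, 0]
  ],
  "xyz": [
    [-1, -33, 0],
    [-1, -30, 0],
    [-1, -22, 0],
    [-1, -14, 0],
    [0, -8, 0]
  ],
  "hand": [20, 20, 20, 20, 20]
}}

```text
time: 18.67
ee_pos: [478.9, -278.7, 75.8]
tcp_rot: [-0.056, 0.998, 0.0, -0.0]
ft_force: [0.4, 0.1, -1.4]
gripper_width: 29.0
```

{"op": "apply_moves", "data": {
  "turn": [
    [0, 0, 0],
    [0, 0, 0],
    [0, 0, 0]
  ],
  "xyz": [
    [0, 0, 0],
    [0, 0, 0],
    [0, 0, 0]
  ],
  "hand": [20, 20, 20]
}}

```text
time: 18.92
ee_pos: [478.6, -275.5, 76.3]
tcp_rot: [-0.057, 0.998, 0.001, -0.001]
ft_force: [-0.2, -0.0, -1.4]
gripper_width: 29.2
```

```bash
python3 - <<'E'
from h import *
s=camera("scene");t=camera("top");x=robot.sense();print(x["ee_pos"],x["tcp_rot"],x["gripper_width"],on("scene",(216,325),10),on("top",(407,271),10))
o=np.zeros((480,800,3),np.uint8)
o[:480,:440]=cv2.resize(s[320:480,220:367],(440,480),interpolation=2)
o[:480,440:800]=cv2.resize(t[140:260,370:460],(360,480),interpolation=2)
cv2.imwrite("pics/c9.png",o)
p=x["ee_pos"];g=p-[0,0,3];d=np.array([np.cos(.113),np.sin(.113),0])
for n,im,b in(("scene",s,(220,330,400,470)),("top",t,(370,150,460,260))):
  for q in blobs(im,(22,130,100),(34,255,255),b)[0]:print(n,q[:2])
  print([proj(n,g+k*d).round(1) for k in (82,101,118)])
E
```

```text
[ 478.95447068 -275.51548857   76.56125521] [-5.71596875e-02  9.98364953e-01  2.72274329e-04 -3.42570265e-04] 29.40971610250154 [ 389.91696816 -227.11568779   10.        ] [ 392.29288854 -232.86242391   10.        ]
scene (64, array([276. , 371.7]))
scene (67, array([285.9, 375.4]))
scene (66, array([300.7, 388.7]))
[array([276.5, 372.2]), array([286.2, 375.9]), array([294.9, 379.3])]
top (31, array([410.8, 196.3]))
top (30, array([419.3, 199.9]))
top (22, array([420. , 206.3]))
[array([420.8, 207.2]), array([419.7, 200.4]), array([418.7, 194.4])]
```

View pics/c9.png

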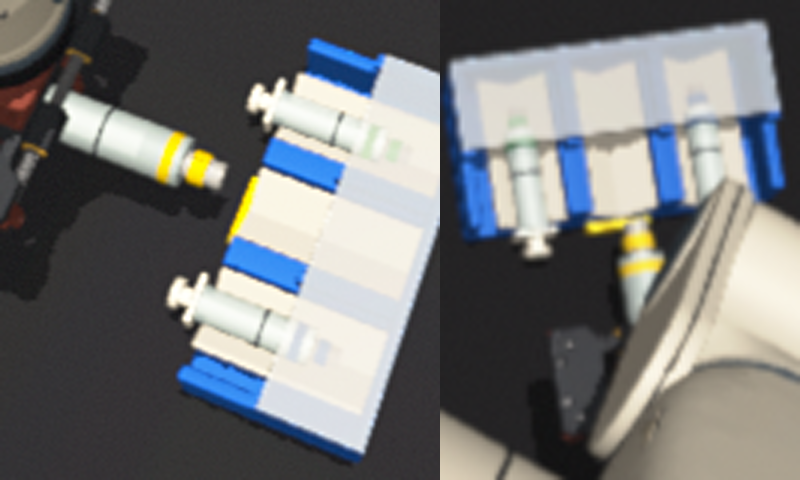

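{"op": "apply_moves", "data": {
  "turn": [
    [0, 0, 0],
    [0, 0, 0],
    [0, 0, 0],
    [0, 0, 0],
    [0, 0, 0]
  ],
  "xyz": [
    [0, -1, 5],
    [0, -1, 8],
    [0, -1, 8],
    [0, 0, 5],
    [0, 0, 2.5]
  ],
  "hand": [20, 20, 20, 20, 20]
}}

```text
time: 19.43
ee_pos: [478.9, -279.3, 46.8]
tcp_rot: [-0.056, 0.998, 0.001, -0.001]
ft_force: [-0.7, -0.2, -0.9]
gripper_width: 29.1
```

{"op": "apply_moves", "data": {
  "turn": [
    [0, 0, 0],
    [0, 0, 0],
    [0, 0, 0],
    [0, 0, 0],
    [0, 0, 0]
  ],
  "xyz": [
    [-4, 0, 0],
    [-8, 0, 0],
    [-8, 0, 0],
    [-8, 0, 0],
    [-8, 0, 0]
  ],
  "hand": [20, 20, 20, 20, 20]
}}

```text
time: 19.85
ee_pos: [516.8, -275.8, 48.6]
tcp_rot: [-0.057, 0.998, -0.0, 0.0]
ft_force: [-0.1, 0.4, -1.8]
gripper_width: 29.3
```

```bash
python3 - <<'E'
from h import *
s=camera("scene");x=robot.sense();print(x["ee_pos"],x["ft_force"],x["moment"])
o=cv2.resize(s[330:470,250:390],(560,560),interpolation=2)
cv2.imwrite("pics/c10.png",o)
E
```

```text
[ 518.38532131 -275.87717939   48.77211868] [ 1.84236824 -0.54999188 -1.4283711 ] [ 0.05341545 -0.02623826 -0.01209113]
```

View pics/c10.png

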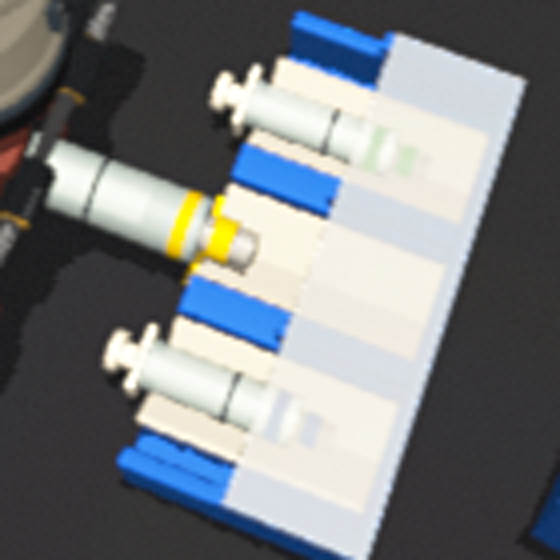

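I've now used all 12 views, so from here I'll check by numbers. The nose is centred in the free trough, so I'll slide it in and watch the force.

{"op": "apply_moves", "data": {
  "turn": [
    [0, 0, 0],
    [0, 0, 0],
    [0, 0, 0],
    [0, 0, 0],
    [0, 0, 0]
  ],
  "xyz": [
    [-6, 0, 0],
    [-8, 0, 0],
    [-8, 0, 0],
    [-8, 0, 0],
    [-8, 0, 0]
  ],
  "hand": [20, 20, 20, 20, 20]
}}

```text
time: 20.32
ee_pos: [554.0, -271.3, 48.2]
tcp_rot: [-0.056, 0.998, -0.0, 0.0]
ft_force: [-0.3, 0.1, -1.7]
gripper_width: 29.1
```

{"op": "apply_moves", "data": {
  "turn": [
    [0, 0, 0],
    [0, 0, 0],
    [0, 0, 0],
    [0, 0, 0],
    [0, 0, 0]
  ],
  "xyz": [
    [-7, 0, 0],
    [-6, 0, 0],
    [-5, 0, 0],
    [-4, 0, 0],
    [0, 0, 0]
  ],
  "hand": [20, 20, 20, 20, 20]
}}

```text
time: 20.73
ee_pos: [575.7, -268.9, 48.2]
tcp_rot: [-0.057, 0.998, -0.0, 0.0]
ft_force: [-0.3, 0.1, -0.6]
gripper_width: 29.4
```

{"op": "apply_moves", "data": {
  "turn": [
    [0, 0, 0],
    [0, 0, 0],
    [0, 0, 0],
    [0, 0, 0],
    [0, 0, 0]
  ],
  "xyz": [
    [-3, 0, 0],
    [-3, 0, 0],
    [-3, 0, 0],
    [-2, 0, 0],
    [0, 0, 0]
  ],
  "hand": [20, 20, 20, 20, 20]
}}

```text
time: 21.15
ee_pos: [586.4, -267.8, 48.2]
tcp_rot: [-0.057, 0.998, -0.0, 0.0]
ft_force: [-0.4, 0.5, -1.8]
gripper_width: 29.2
```

{"op": "apply_moves", "data": {
  "turn": [
    [0, 0, 0],
    [0, 0, 0],
    [0, 0, 0],
    [0, 0, 0]
  ],
  "xyz": [
    [-2, 0, 0],
    [-2, 0, 0],
    [0, 0, 0],
    [0, 0, 0]
  ],
  "hand": [20, 20, 20, 20]
}}

```text
time: 21.48
ee_pos: [589.9, -267.2, 48.2]
tcp_rot: [-0.057, 0.998, -0.0, 0.0]
ft_force: [0.7, -0.1, -1.9]
gripper_width: 29.0
```

{"op": "apply_moves", "data": {
  "turn": [
    [0, 0, 0],
    [0, 0, 0],
    [0, 0, 0],
    [0, 0, 0]
  ],
  "xyz": [
    [-2, 0, 0],
    [-2, 0, 0],
    [0, 0, 0],
    [0, 0, 0]
  ],
  "hand": [20, 20, 20, 20]
}}

```text
time: 21.82
ee_pos: [594.0, -266.8, 48.2]
tcp_rot: [-0.057, 0.998, -0.0, 0.0]
ft_force: [0.4, 0.2, -1.0]
gripper_width: 28.8
```

{"op": "apply_moves", "data": {
  "turn": [
    [0, 0, 0],
    [0, 0, 0],
    [0, 0, 0],
    [0, 0, 0]
  ],
  "xyz": [
    [-1, 0, 0],
    [-1, 0, 0],
    [0, 0, 0],
    [0, 0, 0]
  ],
  "hand": [20, 20, 20, 20]
}}

```text
time: 22.15
ee_pos: [595.9, -266.6, 48.2]
tcp_rot: [-0.057, 0.998, -0.0, 0.0]
ft_force: [-0.5, -0.5, -2.0]
gripper_width: 29.2
```

{"op": "apply_moves", "data": {
  "turn": [
    [0, 0, 0],
    [0, 0, 0],
    [0, 0, 0],
    [0, 0, 0]
  ],
  "xyz": [
    [-1, 0, 0],
    [-1, 0, 0],
    [0, 0, 0],
    [0, 0, 0]
  ],
  "hand": [20, 20, 20, 20]
}}

```text
time: 22.48
ee_pos: [597.9, -266.4, 48.2]
tcp_rot: [-0.056, 0.998, -0.0, 0.0]
ft_force: [-0.0, -0.6, -0.8]
gripper_width: 29.2
```

{"op": "apply_moves", "data": {
  "turn": [
    [0, 0, 0],
    [0, 0, 0],
    [0, 0, 0],
    [0, 0, 0]
  ],
  "xyz": [
    [-1, 0, 0],
    [-1, 0, 0],
    [0, 0, 0],
    [0, 0, 0]
  ],
  "hand": [20, 20, 20, 20]
}}

```text
time: 22.82
ee_pos: [598.6, -266.2, 48.1]
tcp_rot: [-0.056, 0.998, 0.0, -0.001]
ft_force: [-5.6, -0.9, 2.0]
gripper_width: 29.2
```

```bash
python3 - <<'E'
from h import *
s=camera("scene");x=robot.sense();print(x["ee_pos"],x["ft_force"])
p=x["ee_pos"];g=p-[0,0,3];d=np.array([np.cos(.113),np.sin(.113),0])
for q in blobs(s,(20,60,100),(36,255,255),(250,330,400,470))[0]:print(q)
print([proj("scene",g+k*d).round(1) for k in(82,101,118)])
# hood edges along the middle trough's axis profile in scene (hood top line 70)
L=[proj("scene",[*(g+k*d)[:2],70]) for k in np.arange(60,150,2)]
for k,(u,v) in zip(range(60,150,2),L):print(k,s[int(round(v)),int(round(u))],end=' ')
E
```

```text
[ 598.63218834 -266.20844769   48.13746184] [-4.24516841 -2.08309686  2.17057036]
[array([337.6, 402.2]), array([347.5, 406. ]), array([356.4, 409.5])]
60 [244 250 247] 62 [242 248 246] 64 [244 249 248] 66 [246 250 250] 68 [245 250 249] 70 [247 251 251] 72 [246 250 250] 74 [244 249 249] 76 [247 250 250] 78 [246 250 250] 80 [228 245 248] 82 [195 236 244] 84 [190 237 244] 86 [211 242 246] 88 [236 248 249] 90 [248 252 251] 92 [242 249 249] 94 [223 234 237] 96 [219 231 236] 98 [192 234 242] 100 [190 236 244] 102 [192 235 243] 104 [191 235 243] 106 [201 234 241] 108 [222 231 236] 110 [220 230 235] 112 [220 230 234] 114 [222 232 236] 116 [223 234 238] 118 [226 232 234] 120 [226 222 218] 122 [227 221 214] 124 [207 194 186] 126 [119 110 103] 128 [50 48 49] 130 [51 50 51] 132 [52 51 52] 134 [51 52 53] 136 [51 50 51] 138 [53 51 52] 140 [52 51 52] 142 [52 51 54] 144 [53 50 53] 146 [51 51 52] 148 [51 50 52]
```

Contact at TCP x = 598.6, -5 N, which matches the hood's rear edge about 7 mm beyond the nose. I'll back off about 7 mm, lower and release.

{"op": "apply_moves", "data": {
  "turn": [
    [0, 0, 0],
    [0, 0, 0],
    [0, 0, 0],
    [0, 0, 0],
    [0, 0, 0]
  ],
  "xyz": [
    [2, 0, 0],
    [3, 0, 0],
    [3, 0, 0],
    [0, 0, 0],
    [0, 0, 0]
  ],
  "hand": [20, 20, 20, 20, 20]
}}

```text
time: 23.28
ee_pos: [591.8, -267.0, 48.2]
tcp_rot: [-0.056, 0.998, 0.0, 0.0]
ft_force: [-0.3, 0.3, -1.7]
gripper_width: 29.4
```

{"op": "apply_moves", "data": {
  "turn": [
    [0, 0, 0],
    [0, 0, 0],
    [0, 0, 0],
    [0, 0, 0],
    [0, 0, 0]
  ],
  "xyz": [
    [0, 0, 1.5],
    [0, 0, 1.5],
    [0, 0, 1],
    [0, 0, 0],
    [0, 0, 0]
  ],
  "hand": [20, 20, 20, 20, 20]
}}

```text
time: 23.7
ee_pos: [592.2, -266.6, 45.3]
tcp_rot: [-0.057, 0.998, 0.0, 0.0]
ft_force: [-3.3, 4.1, 9.7]
gripper_width: 29.2
```

{"op": "apply_moves", "data": {
  "turn": [
    [0, 0, 0],
    [0, 0, 0],
    [0, 0, 0],
    [0, 0, 0]
  ],
  "xyz": [
    [0, 1, 0],
    [0, 1, 0],
    [0, 0, 0],
    [0, 0, 0]
  ],
  "hand": [20, 20, 20, 20]
}}

```text
time: 24.03
ee_pos: [591.8, -264.8, 44.1]
tcp_rot: [-0.057, 0.998, 0.0, 0.0]
ft_force: [-0.6, 2.0, 1.2]
gripper_width: 29.3
```

```bash
python3 - <<'E'
from h import *
x=robot.sense();print(x["ee_pos"],x["ft_force"],x["moment"])
E
```

```text
[ 591.7713939  -264.83499525   44.09524908] [-0.59659396  1.96975603  1.23149147] [ 0.28285773 -0.07581915  0.06715078]
```

Better. One more nudge the same way and a bit lower, then see the force.

{"op": "apply_moves", "data": {
  "turn": [
    [0, 0, 0],
    [0, 0, 0],
    [0, 0, 0],
    [0, 0, 0],
    [0, 0, 0]
  ],
  "xyz": [
    [0, 0.8, 0],
    [0, 0, 0.7],
    [0, 0, 0.5],
    [0, 0, 0],
    [0, 0, 0]
  ],
  "hand": [20, 20, 20, 20, 20]
}}

```text
time: 24.45
ee_pos: [591.4, -264.1, 43.2]
tcp_rot: [-0.056, 0.998, 0.0, -0.0]
ft_force: [-2.5, 2.8, 4.4]
gripper_width: 29.2
```

{"op": "apply_moves", "data": {
  "turn": [
    [0, 0, 0],
    [0, 0, 0],
    [0, 0, 0],
    [0, 0, 0],
    [0, 0, 0]
  ],
  "xyz": [
    [0, 0, 0],
    [0, 0, 0],
    [0, 0, 0],
    [0, 0, 0],
    [0, 0, 0]
  ],
  "hand": [30, 34, 38, 44, 46]
}}

```text
time: 24.87
ee_pos: [591.6, -264.4, 42.9]
tcp_rot: [-0.056, 0.998, -0.0, 0.0]
ft_force: [0.5, -0.8, -0.4]
gripper_width: 45.3
```

{"op": "apply_moves", "data": {
  "turn": [
    [0, 0, 0],
    [0, 0, 0],
    [0, 0, 0],
    [0, 0, 0],
    [0, 0, 0]
  ],
  "xyz": [
    [0, 0, 0],
    [0, 0, -5],
    [0, 0, -10],
    [0, 0, -15],
    [0, 0, -20]
  ],
  "hand": [46, 46, 46, 46, 46]
}}

```text
time: 25.28
ee_pos: [591.0, -264.0, 93.7]
tcp_rot: [-0.056, 0.998, 0.0, -0.001]
ft_force: [0.4, -1.0, 0.5]
gripper_width: 45.9
```

{"op": "apply_moves", "data": {
  "turn": [
    [0, 0, 0],
    [0, 0, 0],
    [0, 0, 0],
    [0, 0, 0],
    [0, 0, 0]
  ],
  "xyz": [
    [0, 0, -30],
    [0, 0, -30],
    [25, 0, -30],
    [30, 0, -20],
    [30, 0, 0]
  ],
  "hand": [46, 46, 46, 46, 46]
}}

```text
time: 25.7
ee_pos: [509.0, -275.2, 209.3]
tcp_rot: [-0.057, 0.998, -0.003, 0.004]
ft_force: [1.1, -0.4, -0.2]
gripper_width: 46.1
```

{"op": "apply_moves", "data": {
  "turn": [
    [0, 0, 0],
    [0, 0, 0],
    [0, 0, 0],
    [0, 0, 0],
    [0, 0, 0]
  ],
  "xyz": [
    [30, 30, 0],
    [20, 30, 0],
    [0, 30, 0],
    [0, 30, 0],
    [0, 20, 0]
  ],
  "hand": [46, 46, 46, 46, 46]
}}

```text
time: 26.12
ee_pos: [441.3, -139.2, 204.6]
tcp_rot: [-0.056, 0.998, -0.0, 0.001]
ft_force: [-0.3, -0.7, -0.2]
gripper_width: 45.8
```

```bash
python3 - <<'E'
from h import *
s=camera("scene");t=camera("top");s0=cv2.imread("pics/scene0.png");t0=cv2.imread("pics/top0.png");x=robot.sense();print(x["ee_pos"],x["ft_force"])
cv2.imwrite("pics/end_s.png",s);cv2.imwrite("pics/end_t.png",t)
d=np.array([np.cos(.113),np.sin(.113),0]);o=np.array([591.5+35.3,-264.1+4,40])
for n,im in(("scene",s),("top",t)):
  b=(280,330,390,470) if n=="scene" else (365,140,462,212)
  for q in blobs(im,(18,25,150),(38,255,255),b,8)[0]:print(n,q[:2])
  print('pred ring,valve,nose,tail',[proj(n,o+k*d).round(1) for k in(46,65,82.5,-57,-84)])
red=((0,170,100),(8,255,255))
print(blobs(s,*red,(360,120,450,250))[0],blobs(t,*red,(220,150,265,185))[0])
# what changed since the start, as blobs
for n,a,b in(("scene",s0,s),("top",t0,t)):
  m=(cv2.absdiff(a,b).max(2)>60).astype(np.uint8);k,l,st,c=cv2.connectedComponentsWithStats(m)
  print(n,[(st[i].tolist()) for i in range(1,k) if st[i,4]>15])
E
```

```text
[ 441.71426964 -138.88215413  204.46564209] [-0.278909   -0.31300265  1.65912945]
scene (99, array([329.1, 351.5]))
scene (39, array([307.7, 351.6]))
scene (12, array([284.8, 366.8]))
scene (95, array([324.2, 367.6]))
scene (8, array([281.6, 369.5]))
scene (95, array([316.9, 382. ]))
scene (96, array([308.7, 399.8]))
scene (70, array([334.5, 399.8]))
scene (78, array([344.3, 403.4]))
scene (21, array([283.4, 414.1]))
scene (182, array([305.3, 417.3]))
scene (13, array([281.8, 423.7]))
scene (217, array([297.9, 436.1]))
pred ring,valve,nose,tail [array([334.3, 399.8]), array([344.1, 403.6]), array([353.2, 407.2]), array([282.4, 379.5]), array([269.1, 374.3])]
top (25, array([411. , 163.1]))
top (21, array([411.9, 169.1]))
top (13, array([441.4, 170.8]))
top (10, array([430.9, 175.6]))
top (12, array([395.8, 176.6]))
top (10, array([384.2, 178.2]))
top (9, array([436.4, 194.1]))
top (9, array([441.7, 194.6]))
top (413, array([388.7, 204.8]))
top (15, array([409.3, 196.1]))
pred ring,valve,nose,tail [array([412.6, 170.6]), array([411.6, 164.1]), array([410.7, 158.1]), array([418.4, 206.
[... 329 characters left out ...]
, 29, 23, 345], [167, 186, 14, 19, 78], [412, 191, 13, 11, 42], [381, 206, 15, 14, 118], [98, 209, 23, 11, 63], [381, 219, 10, 11, 76], [238, 228, 9, 7, 29], [206, 252, 12, 4, 32], [199, 256, 25, 21, 226], [240, 261, 7, 5, 20], [207, 307, 15, 6, 53], [212, 315, 9, 9, 43], [265, 363, 60, 42, 739]]
top [[218, 161, 37, 46, 633], [411, 173, 7, 5, 23], [408, 177, 5, 17, 25], [268, 183, 26, 17, 237], [321, 193, 120, 287, 21126], [0, 347, 118, 108, 4478], [58, 352, 10, 15, 67], [180, 375, 182, 105, 8580], [311, 392, 52, 29, 842], [361, 397, 4, 21, 51], [302, 411, 14, 21, 174], [30, 416, 77, 64, 2680], [297, 431, 62, 40, 261], [278, 437, 22, 43, 211], [292, 443, 64, 37, 1788], [0, 462, 18, 18, 129]]
```

The syringe is where it should be. The change map shows differences around the brown look-alike, so I'll check whether it moved or only lies in the arm's shadow.

```bash
python3 - <<'E'
from h import *
for f in("scene0","end_s"):
  im=cv2.imread(f"pics/{f}.png")
  print(f,[q[:2] for q in blobs(im,(20,130,40),(36,255,255),(195,300,240,335))[0]],[q for q in blobs(im,(3,90,25),(19,255,255),(185,240,245,330),20)[0]])
a=cv2.imread("pics/scene0.png")[245:335,190:245];b=cv2.imread("pics/end_s.png")[245:335,190:245]
f=lambda i:cv2.Canny(i,40,100).astype(np.float32)
g=lambda i:cv2.cvtColor(i,6).astype(np.float32)
print(cv2.phaseCorrelate(f(a),f(b)),a[12:30,10:30].mean(),b[12:30,10:30].mean())
E
```

```text
scene0 [(76, array([214.7, 309.6])), (57, array([215. , 318.9]))] [(901, array([212.8, 278.6]), array([198, 252,  28,  58])), (53, array([215.5, 314.1]), array([208, 311,  15,  10]))]
end_s [(63, array([214.7, 309.6])), (62, array([215.1, 319.1]))] [(139, array([233.5, 242.6]), array([216, 240,  29,   9])), (633, array([215.8, 288.4]), array([196, 266,  46,  44])), (25, array([243. , 271.4]), array([241, 266,   4,  10])), (64, array([215.3, 313.5]), array([207, 311,  17,   8]))]
((0.5686429131464621, 1.3265537723341012), 0.14538812707971643) 71.11666666666666 47.45
```

The brown one's rings sit at identical pixels, so it was only the arm's shadow. The knob is still at its parked position. Handing in.

```bash
python3 -c "
from station import hand_in,robot
print(robot.sense()['time']);print(hand_in())"
```

```text
26.2167
the job is handed in; nothing more can be done
None
```

The clamp is parked in its holding notch and the yellow-banded syringe is in the free, yellow-tagged trough. I handed the job in at 26.2 s; no verdict is reported.

**What I did:** I lifted the clamp about 28 mm by its knob, turned it about 1.48 rad and let it down into the notch. The syringe was still in its cradle at that point. I then lifted the syringe off the pump, laid it on the free bench, took it again by the tail and slid it under the hood. At the back wall I felt about 5 N, backed off about 7 mm, lowered it into the trough and let go.

**Last checks that agreed:**
- **Syringe:** The scene camera shows its ring and valve within about 0.3 px of where they should be. The nose is about 7 mm short of the back wall.
- **Clamp:** The red knob is still at its parked spot in the scene view.
- **Brown look-alike:** The change map flagged the area around it, but its rings are at the same pixels as before, so I put that down to the arm's shadow.

**Checks that disagreed or were weaker:**
- **Top camera:** It reads 1 to 2 px off throughout, consistent with its calibration offset.
- **Rack front edge:** Measured from the tag it came out about 10 mm away from the hood-based estimate, so I used the felt contact for depth.
- **Other bench objects:** I checked these only by the change map, which showed nothing else displaced. The picture limit was used up, so I did not view the final images.

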